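# Find the concealed catch plate in a battery locker's lid by touch and press it

### The arm

A 6-joint arm with a two-finger parallel gripper is mounted at the origin on a cart in front of the work surface, level with it; the furniture and walls round the work are solid. World frame = base frame: x ahead of the robot, y to its left, z up, the work surface at z = 0. Lengths are in mm, angles in rad, forces in N, time in s.
With the tool pointing down it reaches from about 350 to 975 mm from the base axis. Payload 7.1 kg.
Tool frame: the origin (TCP) lies between the finger pads; the fingertips stand 17 mm ahead of it and the grasp point (between the pads) lies 2 mm behind it; z points along the fingers, y is the line along which they close (so a half turn about z gives the same grasp; the last joint's range is limited). The gripper opens to 88 mm and grips with 3 to 60 N. Pads are 20 mm wide; open, the fingers measure 115 mm over their backs; the gripper's body (75 mm by 178 mm) begins 61 mm behind the grasp point.
Start: joints at [-1.166, 0.423, 1.63, -0, 1.089, -0.019], TCP at [257.032, -569.684, 239.675] pointing down, gripper open.
Joint ranges: [-3, 3], [-0.9, 2.11], [0.09, 2.58], [-1.31, 4.45], [0.11, 2.69], [-2.54, 2.54]. Speed limits (rad/s): [2.39, 2.39, 3.01, 3.14, 3.14, 3.14].

### API

Orientations are given as a rotation vector (axis times angle).
In Python, from workcell import ctrl gives the robot as it stands.
- The arm moves only by the tool step_hand, called after "Emit:" in YAML: its name, and indented under it one key for each argument. Schema: {"type":"object","properties":{"segments":{"type":"array","items":{"type":"array","items":{"type":"array","items":{"type":"number"},"minItems":6,"maxItems":6},"minItems":1,"maxItems":5},"minItems":1,"maxItems":1},"finger_gap":{"type":"number"},"only":{"type":"string"},"quiet":{"type":"boolean"},"lines":{"type":"string"}},"required":["segments"],"additionalProperties":false}. segments is a list that holds a single list of rows (three levels of brackets), with 1 to 5 rows, each of 6 numbers: dx, dy, dz in units of 25 mm, then a rotation vector rx, ry, rz in rad; each row shifts and turns the commanded pose from where the row before left it, along the tool's axes as they then stand; what a row does not reach is not made up. A row lasts 1/12 s, in which the tool goes at most 41.7 mm and 0.125 rad, less where a joint would pass 70% of its speed; a pose out of reach is approached as far as the arm can. finger_gap is the finger opening in mm, set as the call begins (left out keeps the last). The fingers move at their own pace and stop on an object; the grip force is fixed at half the most. Time passes only in rows, so rows that do not move let the fingers close. The tool returns the time, the measured TCP pose, the force, the opening and the grip force at its end. only (a regular expression) keeps the lines of the reply that match it, lines (a string "A,B") keeps lines A to B, and quiet returns only ok. Input that does not fit is refused with a message, and nothing moves.
- ctrl.get_obs(): the state, without advancing time (a new reading comes with each control period).
- ctrl.get_image(name): name is "scene" or "top"; returns a dict with "img" (420x560x3 uint8, red, green, blue), "fx", "fy", "cx", "cy" (pixels), "R" (3x3) and "t" (3): a world point X has camera coordinates R X + t. Camera axes: x right, y down, z forward; pixel columns grow to the right and rows downward; lengths in mm; the calibration is good to about 2 mm. A picture is of the moment at which its call begins. There is no depth.
- ctrl.close_job(): hands the job in; it is judged then, once.
The state is a dict: "t": time; "qpos": joint angles; "qvel": joint speeds; "joint_torque": joint torques, N m; "ee_pos": TCP position; "orientation": TCP orientation; "ft_force": force on the tool from outside, world axes, zero at the start; "moment": the same for the moment, N m; "width": finger opening in mm; "grasp_force": force on a finger pad.
Only numpy, scipy, OpenCV 4.12 (cv2) and the standard library are available. Lean on these libraries where they do the work, as an engineer would, in place of code of your own. Each camera call takes 0.05 s, during which the arm holds its last target. There are 200 camera calls.

### The job

The battery drawer of the plywood locker is held shut by a concealed catch: one of the eight identical wooden squares in the locker's top is a flush push plate, the others are solid. Feel gently from square to square with the fingertips until one gives, and press it home so that the drawer springs open and stays open. Only touch and press: grasp and lift nothing, leave the tools and timber where they lie, and take the hand away at the end.

Things in the scene. Friction and masses are not known exactly. Their poses are not given: they have to be found in the camera images.
- locker: Plywood battery locker fixed to the table, 150 (x) x 224 (y) x 112 mm high with its feet; origin under its centre at table height. Its x axis points from the drawer front (the near side, no handle) to the back, y to the left along the long side, z up. Its flat top is a dark lattice with eight identical 41 mm squares lying flush in it, 2 rows by 4; one of them, which changes, is the push plate.
- panel (a point): Centre of the locker's top face, 112 mm above the table, axes as the locker. Squares centred at x = -23 and 23, y = -69, -23, 23, 69 mm from here, 4 mm ribs between. The push plate looks like the rest, starts to sink at 1 N, needs 4 N for its full 6 mm travel, frees the drawer at 4 to 5 mm and rises when let go; the other squares are rigid. Touch within 5 mm of a square's centre to clear the ribs.
- drawer (a joint): How far the sprung battery drawer stands out of the locker's near side, in m: 0 shut and bolted; once freed it springs out by itself to 0.042 within a second and stays there.
- oak_stick: Loose square oak stick, 23 x 210 x 22 mm, lying on the tool roll behind the locker; origin at the centre of its underside, long side along its y. Leave alone.
- oilstone_box: Loose brown wooden oilstone box, 70 x 190 x 45 mm, at the front of the table; origin at the centre of its underside. Leave alone.
- oak_strip_a: Loose oak strip, 36 x 170 x 22 mm, at the left of the table; origin at the centre of its underside. Leave alone.

How it is judged (in metres and radians):
On the way:
1. the drawer springs open (value of joint drawer above 0.034 m), for 0.2 s.
At the end, for the whole second after the job is handed in: The drawer stands open by more than 34 mm of its 42 mm, and the stick, the oilstone box and the oak strip lie within 20 mm of where they were (value of joint drawer above 0.034 m and distance of each of oak_stick, oilstone_box, oak_strip_a from where it was at the start of the episode below 0.02 m); the robot touches nothing.
It fails at once if a tool or piece of timber that was to be left alone is lifted, carried or shifted by more than 20 mm (distance of any of oak_stick, oilstone_box, oak_strip_a from where it was at the start of the episode above 0.02 m).
It fails at once if the robot presses on anything with more than 60 N (contact force between any of the arm, the fingers and anything else above 60 N).
It also fails if it takes over 51 s, if anything falls off the work surface, if the arm or the gripper's body presses on something with over 40 N, if the wrist force passes 120 N, or if a joint passes its speed limit or range.

## Working session

There is one attempt and no reset: what is moved stays moved. The work goes in short steps, Python scripts to look and compute and a tool call to move; the robot and the scene stay as the last step left them, time stands still between calls to the robot, and variables do not carry over. Pictures are saved under pics/ and viewed, at most 10 in all, crops included, and the job is handed in when it is done.

```bash
ls; mkdir -p pics
```

Run:
```python
from workcell import ctrl
import cv2
for n in("top","scene"):
    d=ctrl.get_image(n);cv2.imwrite(f"pics/{n}0.png",d["img"][:,:,::-1]);print(n,d["fx"],d["fy"],d["cx"],d["cy"],d["R"],d["t"])
o=ctrl.get_obs();print(o)
```

```text
pics
workcell.py
top 426.81345913547113 426.81345913547113 278.60508859847454 210.278882548738 [[ 0.00977007 -0.99958734 -0.02701304]
 [-0.99565059 -0.00722143 -0.09288567]
 [ 0.09265227  0.02780304 -0.99531028]] [ 210.30779559  618.10841434 1066.01291288]
scene 458.06674025734617 458.06674025734617 274.8382320437905 204.13829246962496 [[-0.68751705 -0.7260625   0.01239157]
 [-0.54654579  0.50614425 -0.66716242]
 [ 0.47812969 -0.4654581  -0.74480921]] [ 536.6841568   309.36407335 1235.20485457]
{'t': 0.1, 'qpos': array([-1.16597541e+00,  4.23765044e-01,  1.63056979e+00,  1.82411066e-05,
        1.08862049e+00, -1.90380599e-02]), 'qvel': array([ 0.00031466,  0.00051633, -0.0017312 , -0.00106474, -0.00093915,
       -0.00032347]), 'joint_torque': array([-8.93617944e-04, -5.45619535e+01, -2.74324250e+01,  6.44968660e-02,
        1.87881757e-02, -9.37972580e-07]), 'ee_pos': array([ 256.87419545, -569.26422963,  238.99623758]), 'orientation': array([-3.06999767e+00, -6.60528382e-01,  3.85254018e-04]), 'ft_force': array([-0.25767223,  0.11860386, -0.50458307]), 'moment': array([-0.00221031, -0.03351326, -0.0229806 ]), 'grasp_force': 0.0, 'width': 87.57283474452707}
```

View pics/top0.png

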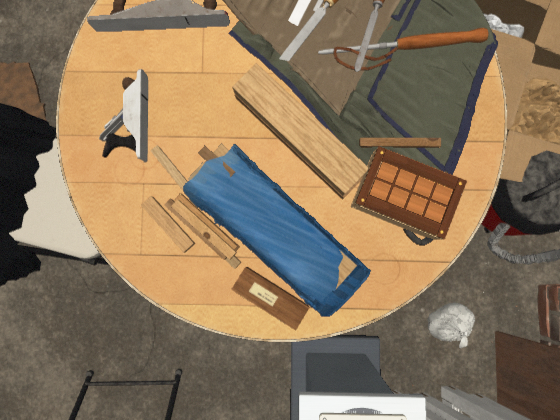

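View pics/scene0.png

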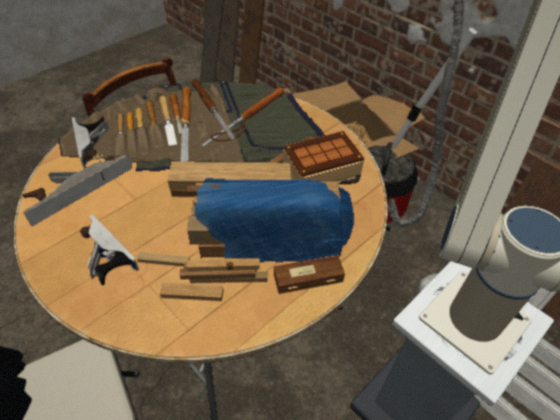

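The top view shows the locker at about (410,193), its 2x4 squares running from about (380,170) to (442,215), with the stick behind it at about (400,142). I'll enlarge this area.

Run:
```python
import cv2
i=cv2.imread("pics/top0.png")[130:250,340:480]
cv2.imwrite("pics/c1.png",cv2.resize(i,None,fx=5,fy=5,interpolation=cv2.INTER_CUBIC))
```

```text
(no output)
```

View pics/c1.png

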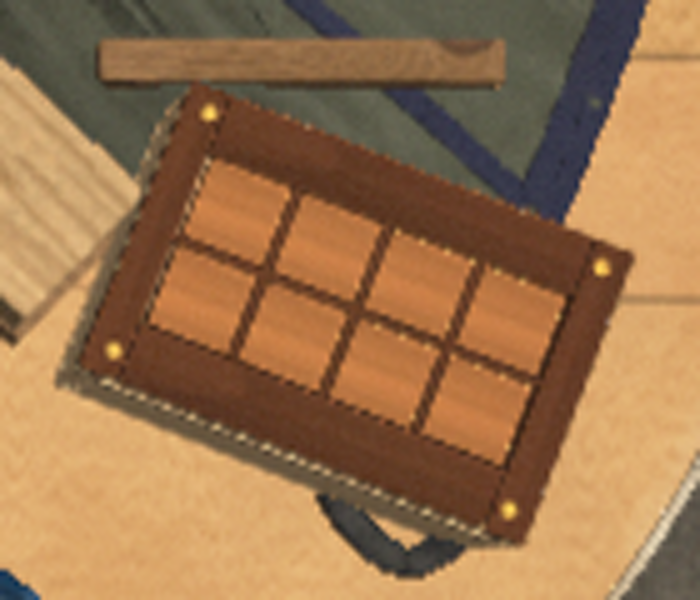

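The crop shows the 8 squares clearly: back row from (239,212) to (515,318), front row from (203,300) to (477,411) in crop pixels. Next I fit the locker pose to these centres.

Create h.py:
```python
import numpy as np
from workcell import ctrl
from scipy.spatial.transform import Rotation as Ro
from scipy.optimize import least_squares
px=np.array([(239,212),(332,248),(424,283),(515,318),(203,300),(295,336),(387,373),(477,411)])/5.+[340-.4,130-.4]
K=(426.813,426.813,278.605,210.279)
R=np.array([[0.00977007,-0.99958734,-0.02701304],[-0.99565059,-0.00722143,-0.09288567],[0.09265227,0.02780304,-0.99531028]]);t=np.array([210.30779559,618.10841434,1066.01291288])
L=np.array([(x,y) for x in(23,-23) for y in(69,23,-23,-69)],float)
def world(p,l=L):
    c,s=np.cos(p[2]),np.sin(p[2]);return np.c_[l@np.array([[c,s],[-s,c]])+p[:2],np.full(len(l),112.)]
def res(p):
    c=world(p)@R.T+t;return (np.c_[K[0]*c[:,0]/c[:,2]+K[2],K[1]*c[:,1]/c[:,2]+K[3]]-px).ravel()
f=least_squares(res,[600,-300,-.3]);P=f.x;W=world(P)
def plan(i,z,yaw=None):
    "commanded-from-measured move to square i, TCP height z, in tool axes"
    o=ctrl.get_obs();T=Ro.from_rotvec(o["orientation"]);g=np.r_[W[i,:2],z]-o["ee_pos"]
    return T.inv().apply(g),o
```

Run:
```python
from h import *
print(P,"rms px",np.sqrt(np.mean(f.fun**2)),np.abs(f.fun).max());print(W.round(1),np.hypot(W[:,0],W[:,1]).round())
for i in (4,7): print(i,plan(i,170)[0].round(1))
T=Ro.from_rotvec(plan(0,1)[1]["orientation"]).as_matrix();print(T.round(3))
print("tool x yaw",np.arctan2(T[1,0],T[0,0]),"tool y yaw",np.arctan2(T[1,1],T[0,1]))
```

```text
[ 6.55632547e+02 -1.01230557e+02 -3.82474876e-01] rms px 0.2493473792887685 0.44574171709081156
[[ 702.7  -45.8  112. ]
 [ 685.6  -88.5  112. ]
 [ 668.4 -131.2  112. ]
 [ 651.2 -173.8  112. ]
 [ 660.   -28.6  112. ]
 [ 642.9  -71.3  112. ]
 [ 625.7 -114.   112. ]
 [ 608.5 -156.7  112. ]] [704. 691. 681. 674. 661. 647. 636. 628.]
4 [ 589.8 -326.9   69.5]
7 [ 490.2 -231.4   69.3]
[[ 0.912  0.411 -0.001]
 [ 0.411 -0.912  0.001]
 [ 0.    -0.001 -1.   ]]
tool x yaw 0.42385047376966795 tool y yaw -1.1469457956963265
```
Check depth: yaw scale good (fixed scale fits; rms .25px). The size fit verifies z roughly.

Fit rms is 0.25 px with the square spacing imposed, so the pose holds. All the squares lie 628 to 704 mm out, within reach. I move high to square 7, closing the fingers on the way, then turn the tool by -0.764 rad to line up with the lattice.

The manual's scale: shifts go in units of 25 mm. Converting my numbers, 33 mm is 1.32, -15 mm is -0.6.

Emit:
step_hand:
  segments:
    - [[1.32, -0.6, 0, 0, 0, 0], [1.32, -0.6, 0, 0, 0, 0], [1.32, -0.6, 0, 0, 0, 0], [1.32, -0.6, 0, 0, 0, 0], [1.32, -0.6, 0, 0, 0, 0]]
  finger_gap: 0

```text
t: 0.52
ee_pos: [377.2, -432.0, 239.3]
orientation: [-3.071, -0.66, 0.001]
ft_force: [0.6, -0.9, -0.8]
width: 57.9
grasp_force: 0.0
```

Emit:
step_hand:
  segments:
    - [[1.32, -0.6, 0, 0, 0, 0], [1.32, -0.6, 0, 0, 0, 0], [1.32, -0.6, 0, 0, 0, 0], [1.32, -0.6, 0, 0, 0, 0], [1.32, -0.6, 0, 0, 0, 0]]

```text
t: 0.93
ee_pos: [496.9, -295.6, 239.4]
orientation: [-3.071, -0.661, 0.001]
ft_force: [0.6, -0.4, -0.4]
width: 24.2
grasp_force: 0.0
```

Emit:
step_hand:
  segments:
    - [[1.32, -0.6, 0, 0, 0, 0], [1.32, -0.6, 0, 0, 0, 0], [1.32, -0.6, 0, 0, 0, 0], [1.32, -0.6, 0, 0, 0, 0], [1.12, -0.84, 0, 0, 0, 0]]

```text
t: 1.35
ee_pos: [610.2, -156.3, 239.4]
orientation: [3.071, 0.661, 0.0]
ft_force: [0.3, -0.3, -0.1]
width: 0.4
grasp_force: 0.0
```

Emit:
step_hand:
  segments:
    - [[0, 0, 0, 0, 0, -0.11], [0, 0, 0, 0, 0, -0.11], [0, 0, 0, 0, 0, -0.11], [0, 0, 0, 0, 0, -0.11], [0, 0, 0, 0, 0, -0.11]]

```text
t: 1.77
ee_pos: [608.5, -157.3, 239.2]
orientation: [-2.772, -1.478, 0.001]
ft_force: [0.1, 0.6, 0.6]
width: 0.8
grasp_force: 0.0
```

Emit:
step_hand:
  segments:
    - [[0, 0, 0, 0, 0, -0.11], [0, 0, 0, 0, 0, -0.104], [0, 0, 0, 0, 0, 0], [0, 0, 0, 0, 0, 0], [0, 0, 0, 0, 0, 0]]

```text
t: 2.18
ee_pos: [608.6, -157.6, 239.5]
orientation: [-2.606, -1.754, 0.0]
ft_force: [-0.1, -0.2, -0.4]
width: 0.9
grasp_force: 0.0
```

Run:
```python
from h import *
v,o=plan(7,150);T=Ro.from_rotvec(o["orientation"]).as_matrix();print(v,np.arctan2(T[1,0],T[0,0])-P[2]-np.pi/2,T[:,2],o["ft_force"],o["width"])
```

```text
[ 0.86851745 -0.32586548 89.46626425] -0.003526527205958141 [-4.26661050e-04  9.08194715e-05 -9.99999905e-01] [-0.10212485 -0.18704178 -0.43271939] 0.9162635044574533
```

Converted, 10 mm is 0.4, 1 mm is 0.04.

Emit:
step_hand:
  segments:
    - [[0.04, 0, 1.2, 0, 0, 0], [0, 0, 1.2, 0, 0, 0], [0, 0, 1, 0, 0, 0], [0, 0, 0.4, 0, 0, 0], [0, 0, 0, 0, 0, 0]]

```text
t: 2.6
ee_pos: [607.3, -156.2, 142.0]
orientation: [-2.602, -1.754, 0.005]
ft_force: [-0.2, -1.0, -0.8]
width: 0.1
grasp_force: 0.0
```

Emit:
step_hand:
  segments:
    - [[0, 0, 0.2, 0, 0, 0], [0, 0, 0.08, 0, 0, 0], [0, 0, 0.04, 0, 0, 0], [0, 0, 0.04, 0, 0, 0], [0, 0, 0, 0, 0, 0]]

```text
t: 3.02
ee_pos: [609.5, -156.8, 136.5]
orientation: [2.603, 1.757, 0.001]
ft_force: [0.3, -0.5, 0.2]
width: 0.5
grasp_force: 0.0
```

Run:
```python
from h import *
import cv2
v,o=plan(7,129);print(v,o["ft_force"])
d=ctrl.get_image("top");cv2.imwrite("pics/c2.png",cv2.resize(d["img"][100:260,330:490,::-1],None,fx=3.7,fy=3.7))
```

```text
[-0.23390773 -0.96077563  7.48489143] [ 0.31210852 -0.49732499  0.24833974]
```

View pics/c2.png

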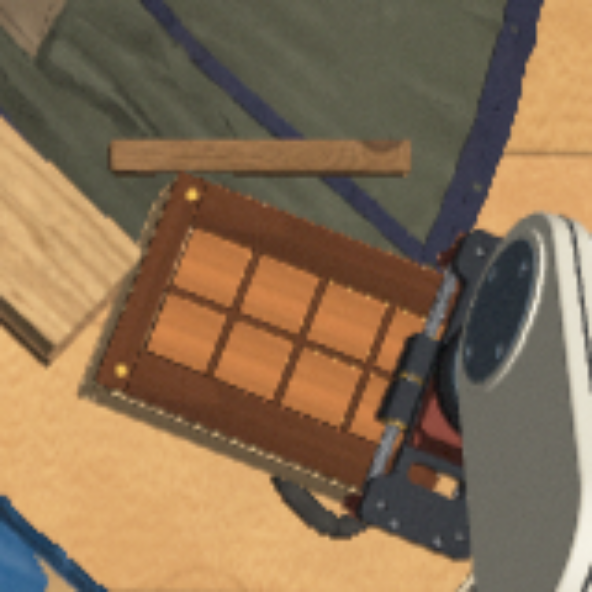

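The picture shows the closed fingers at about (400,380), over the front-right square as planned, with no contact yet. Now I feel downwards.

Emit:
step_hand:
  segments:
    - [[0, 0, 0.08, 0, 0, 0], [0, 0, 0.08, 0, 0, 0], [0, 0, 0.04, 0, 0, 0], [0, 0, 0.04, 0, 0, 0], [0, 0, 0, 0, 0, 0]]

```text
t: 3.48
ee_pos: [609.0, -156.7, 129.5]
orientation: [-2.603, -1.758, 0.0]
ft_force: [-0.5, -0.2, 1.0]
width: 0.1
grasp_force: 0.0
```

Emit:
step_hand:
  segments:
    - [[0, 0, 0.04, 0, 0, 0], [0, 0, 0, 0, 0, 0], [0, 0, 0, 0, 0, 0]]

```text
t: 3.73
ee_pos: [609.1, -156.7, 129.4]
orientation: [2.604, 1.758, 0.0]
ft_force: [-2.3, 1.6, 5.9]
width: 0.4
grasp_force: 3.1
```

Emit:
step_hand:
  segments:
    - [[0, 0, 0.04, 0, 0, 0], [0, 0, 0, 0, 0, 0], [0, 0, 0, 0, 0, 0]]

```text
t: 3.98
ee_pos: [609.1, -156.7, 129.3]
orientation: [2.603, 1.758, 0.0]
ft_force: [-4.3, 1.0, 13.4]
width: 0.6
grasp_force: 6.8
```

Square 7 is rigid: 13 N for about 2 mm of command, with no sinking. On to square 6, +46 mm along tool x.

Converted, 23 mm is 0.92, -6 mm is -0.24.

Emit:
step_hand:
  segments:
    - [[0, 0, -0.24, 0, 0, 0], [0, 0, -0.08, 0, 0, 0], [0.92, 0, 0, 0, 0, 0], [0.92, 0, 0, 0, 0, 0], [0, 0, 0, 0, 0, 0]]

```text
t: 4.4
ee_pos: [627.6, -111.5, 135.8]
orientation: [2.602, 1.76, 0.002]
ft_force: [0.6, -0.2, -0.0]
width: 0.4
grasp_force: 0.0
```

Emit:
step_hand:
  segments:
    - [[0, 0, 0.16, 0, 0, 0], [0, 0, 0.08, 0, 0, 0], [0, 0, 0.04, 0, 0, 0], [0, 0, 0.04, 0, 0, 0], [0, 0, 0, 0, 0, 0]]

```text
t: 4.82
ee_pos: [626.0, -114.2, 129.3]
orientation: [-2.604, -1.756, -0.001]
ft_force: [-5.1, 5.1, 16.0]
width: 0.6
grasp_force: 8.2
```

Emit:
step_hand:
  segments:
    - [[0, 0, 0, 0, 0, 0], [0, 0, 0, 0, 0, 0]]

```text
t: 4.98
ee_pos: [626.0, -114.2, 129.3]
orientation: [-2.604, -1.756, -0.001]
ft_force: [-5.0, 5.1, 16.7]
width: 0.5
grasp_force: 8.0
```

```bash
python3 -c "
from h import *
print(plan(6,129)[0])"
```

```text
[ 0.09719406 -0.39463896  0.30688764]
```

Square 6 is rigid too (16 N, TCP stays at 129.3), and the tip is 0.4 mm from its centre. I press 1 mm less on square 5.

Emit:
step_hand:
  segments:
    - [[0, 0, -0.24, 0, 0, 0], [0, 0, -0.08, 0, 0, 0], [0.92, 0, 0, 0, 0, 0], [0.92, 0, 0, 0, 0, 0], [0, 0, 0, 0, 0, 0]]

```text
t: 5.4
ee_pos: [644.5, -69.5, 135.5]
orientation: [-2.603, -1.759, -0.002]
ft_force: [-0.5, 0.2, 0.7]
width: 0.7
grasp_force: 0.0
```

Emit:
step_hand:
  segments:
    - [[0, 0, 0.16, 0, 0, 0], [0, 0, 0.08, 0, 0, 0], [0, 0, 0.04, 0, 0, 0], [0, 0, 0, 0, 0, 0], [0, 0, 0, 0, 0, 0]]

```text
t: 5.82
ee_pos: [643.0, -72.0, 129.4]
orientation: [-2.604, -1.756, -0.0]
ft_force: [-2.8, 3.4, 9.9]
width: 0.1
grasp_force: 4.7
```

```bash
python3 -c "
from h import *
print(plan(5,129)[0])"
```

```text
[ 0.54926912 -0.37641023  0.37188915]
```

Square 5 is rigid as well. Next is square 4.

Converted, 23 mm is 0.92, -6 mm is -0.24.

Emit:
step_hand:
  segments:
    - [[0, 0, -0.24, 0, 0, 0], [0, 0, -0.04, 0, 0, 0], [0.92, 0, 0, 0, 0, 0], [0.92, 0, 0, 0, 0, 0], [0, 0, 0, 0, 0, 0]]

```text
t: 6.23
ee_pos: [661.7, -26.8, 135.6]
orientation: [2.603, 1.759, 0.002]
ft_force: [-0.3, 0.2, -0.0]
width: 0.6
grasp_force: 0.0
```

Emit:
step_hand:
  segments:
    - [[0, 0, 0.16, 0, 0, 0], [0, 0, 0.08, 0, 0, 0], [0, 0, 0.04, 0, 0, 0], [0, 0, 0, 0, 0, 0], [0, 0, 0, 0, 0, 0]]

```text
t: 6.65
ee_pos: [660.2, -29.3, 129.4]
orientation: [-2.604, -1.756, -0.0]
ft_force: [-2.1, 2.6, 8.3]
width: 0.5
grasp_force: 4.3
```

```bash
python3 -c "
from h import *
print(plan(4,129)[0])"
```

```text
[ 0.60420521 -0.37606519  0.3777689 ]
```

Square 4 is rigid, so the whole front row is ruled out. I go on to the back row: +46 mm in tool y to square 0.

Converted, 23 mm is 0.92, -6 mm is -0.24.

Emit:
step_hand:
  segments:
    - [[0, 0, -0.24, 0, 0, 0], [0, 0, -0.04, 0, 0, 0], [0, 0.92, 0, 0, 0, 0], [0, 0.92, 0, 0, 0, 0], [0, 0, 0, 0, 0, 0]]

```text
t: 7.07
ee_pos: [706.4, -48.1, 136.0]
orientation: [2.603, 1.755, 0.004]
ft_force: [-0.9, -0.6, -0.4]
width: 0.8
grasp_force: 0.0
```

Emit:
step_hand:
  segments:
    - [[0, 0, 0.16, 0, 0, 0], [0, 0, 0.08, 0, 0, 0], [0, 0, 0.04, 0, 0, 0], [0, 0, 0, 0, 0, 0], [0, 0, 0, 0, 0, 0]]

```text
t: 7.48
ee_pos: [702.6, -46.4, 129.4]
orientation: [2.603, 1.758, -0.001]
ft_force: [-1.8, -2.3, 7.1]
width: 0.5
grasp_force: 3.4
```

```bash
python3 -c "
from h import *
print(plan(0,129)[0])"
```

```text
[ 0.60669001 -0.14586871  0.41070308]
```

Square 0 is rigid. Next is square 1, -46 mm in tool x.

Emit:
step_hand:
  segments:
    - [[0, 0, -0.24, 0, 0, 0], [0, 0, -0.04, 0, 0, 0], [-0.92, 0, 0, 0, 0, 0], [-0.92, 0, 0, 0, 0, 0], [0, 0, 0, 0, 0, 0]]

```text
t: 7.9
ee_pos: [684.1, -91.1, 135.3]
orientation: [-2.605, -1.756, 0.003]
ft_force: [-0.2, -0.2, 0.2]
width: 0.6
grasp_force: 0.0
```

Emit:
step_hand:
  segments:
    - [[0, 0, 0.16, 0, 0, 0], [0, 0, 0.08, 0, 0, 0], [0, 0, 0.04, 0, 0, 0], [0, 0, 0, 0, 0, 0], [0, 0, 0, 0, 0, 0]]

```text
t: 8.32
ee_pos: [686.2, -87.7, 128.4]
orientation: [-2.603, -1.759, -0.0]
ft_force: [-0.8, -0.7, -0.6]
width: 1.0
grasp_force: 0.0
```

```bash
python3 -c "
from h import *
print(plan(1,129)[0])"
```

```text
[-0.98200776 -0.34620984 -0.61434537]
```

Square 1 gives: TCP at 128.4 with almost no force. I press it home in small steps.

Converted, 1 mm is 0.04.

Emit:
step_hand:
  segments:
    - [[0, 0, 0.04, 0, 0, 0], [0, 0, 0.04, 0, 0, 0], [0, 0, 0, 0, 0, 0]]

```text
t: 8.57
ee_pos: [686.3, -88.0, 126.7]
orientation: [-2.603, -1.758, -0.001]
ft_force: [-0.9, 1.9, 0.0]
width: 0.3
grasp_force: 0.3
```

Emit:
step_hand:
  segments:
    - [[0, 0, 0.04, 0, 0, 0], [0, 0, 0.04, 0, 0, 0], [0, 0, 0, 0, 0, 0]]

```text
t: 8.82
ee_pos: [686.3, -88.4, 124.6]
orientation: [2.604, 1.758, 0.001]
ft_force: [-0.1, 2.1, 2.4]
width: 0.4
grasp_force: 1.6
```

Emit:
step_hand:
  segments:
    - [[0, 0, 0.04, 0, 0, 0], [0, 0, 0, 0, 0, 0], [0, 0, 0, 0, 0, 0]]

```text
t: 9.07
ee_pos: [686.3, -88.4, 123.8]
orientation: [2.604, 1.758, 0.001]
ft_force: [1.2, 2.4, 3.0]
width: 0.3
grasp_force: 1.8
```

Emit:
step_hand:
  segments:
    - [[0, 0, 0.04, 0, 0, 0], [0, 0, 0.02, 0, 0, 0], [0, 0, 0, 0, 0, 0], [0, 0, 0, 0, 0, 0], [0, 0, 0, 0, 0, 0]]

```text
t: 9.48
ee_pos: [686.4, -88.4, 123.3]
orientation: [2.603, 1.758, 0.001]
ft_force: [-2.1, 3.2, 10.7]
width: 0.4
grasp_force: 5.1
```

Emit:
step_hand:
  segments:
    - [[0, 0, 0, 0, 0, 0], [0, 0, 0, 0, 0, 0], [0, 0, 0, 0, 0, 0], [0, 0, 0, 0, 0, 0], [0, 0, 0, 0, 0, 0]]

```text
t: 9.9
ee_pos: [686.3, -88.5, 123.3]
orientation: [2.603, 1.758, 0.001]
ft_force: [-3.0, 3.4, 10.7]
width: 0.5
grasp_force: 5.1
```

Emit:
step_hand:
  segments:
    - [[0, 0, -0.2, 0, 0, 0], [0, 0, -0.6, 0, 0, 0], [0, 0, -1.2, 0, 0, 0], [0, 0, -1.2, 0, 0, 0], [0, 0, -1.2, 0, 0, 0]]

```text
t: 10.32
ee_pos: [685.5, -89.0, 233.5]
orientation: [-2.603, -1.758, 0.002]
ft_force: [0.0, -0.1, -0.0]
width: 0.9
grasp_force: 0.0
```

Emit:
step_hand:
  segments:
    - [[-1.4, -0.4, 0, 0, 0, 0], [-1.4, -0.4, 0, 0, 0, 0], [-1.4, -0.4, 0, 0, 0, 0], [-1.4, -0.4, 0, 0, 0, 0], [-1.4, -0.4, 0, 0, 0, 0]]

```text
t: 10.73
ee_pos: [572.8, -233.5, 232.8]
orientation: [2.603, 1.758, -0.001]
ft_force: [0.3, -0.7, -0.0]
width: 0.7
grasp_force: 0.0
```

Emit:
step_hand:
  segments:
    - [[-1.4, -0.4, 0, 0, 0, 0], [-1.4, -0.4, 0, 0, 0, 0], [-1.4, -0.4, 0, 0, 0, 0], [0, 0, 0, 0, 0, 0], [0, 0, 0, 0, 0, 0]]

```text
t: 11.15
ee_pos: [505.9, -320.0, 232.7]
orientation: [2.607, 1.753, -0.001]
ft_force: [-0.1, -0.5, 0.3]
width: 0.5
grasp_force: 0.0
```

Run:
```python
from h import *
import cv2
d=ctrl.get_image("top");cv2.imwrite("pics/c3.png",cv2.resize(d["img"][100:340,140:490,::-1],None,fx=2.2,fy=2.2))
```

```text
(no output)
```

View pics/c3.png

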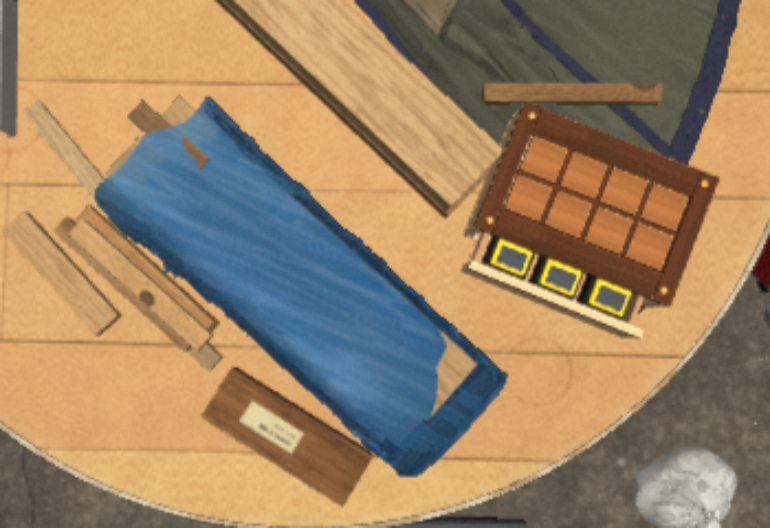

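The picture shows the drawer standing out with three batteries, its front edge running from (470,268) to (640,335). The stick, box and strip are where they were, and the hand is clear.

```bash
python3 -c "
from workcell import ctrl
print(ctrl.close_job())"
```

```text
the job is handed in; nothing more can be done
None
```

The drawer is open and the job is handed in: the push plate was the back-row square second from the left, nothing else was disturbed, and the hand is well clear.

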